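Take the timer out of its charging dock and put it on the scale

ROBOT

A 6-joint arm with a two-finger parallel gripper is mounted at the origin on a cart in front of the work surface, level with it; the furniture and walls round the work are solid. World frame = base frame: x ahead of the robot, y to its left, z up, the work surface at z = 0. Lengths are in m, angles in rad, forces in N, time in s.
With the tool pointing down it reaches from about 0.25 to 0.725 m from the base axis. Payload 4 kg.
Tool frame: the origin (TCP) lies midway between the tips of the shut fingers; the grasp point (between the pads) lies behind it (robot.pinch_z is the z of the grasp point in the tool frame, in m); z points along the fingers, y is the direction in which the jaws open and shut (so a half turn about z gives the same grasp; the last joint's range is limited). The gripper opens to 85 mm and grips with 20 to 120 N. Pads are 22 mm wide; open, the fingers measure 114 mm over their backs; the gripper's body (76 mm by 85 mm) begins 54 mm behind the grasp point. The pads swing forward as they close: fully open they stand 13 mm farther back than shut.
Start: joints at [1.232, 0.241, 0.005, 1.335, 0, 1.571], TCP at [0.166, 0.472, 0.231] pointing down, gripper open.
Joint ranges: [-2.72, 2.72], [-1.05, 1.87], [-1.09, 1.28], [-1.99, 2.15], [-1.42, 1.44], [-3.14, 3.14]. Speed limits (rad/s): [2.79, 2.79, 3.14, 3.14, 3.14, 3.14].

INTERFACE

Orientations are given as a rotation vector (axis times angle).
In Python, from bench import robot gives the robot as it stands.
- The arm moves only by the tool servo_tool, never from a script. Its arguments are lists of equal length, an entry for each row: "dp": the shift along the tool's x, y, z in m, a list of three; "rot": the turn, a rotation vector about the tool's x, y, z in degrees, a list of three. In form: {"dp": [[tx, ty, tz], ...], "rot": [[rx, ry, rz], ...]}. A call has 1 to 20 rows; each row is the pose to reach, as a shift and turn from the pose commanded when the call began, along the tool's axes at that moment; what a row does not reach only later rows make up. A row lasts 1/10 s, in which the tool goes at most 50 mm and 8.59 degrees, less where a joint would pass 70% of its speed; a pose out of reach is approached as far as the arm can. A call with a gripper value outside its range is refused whole. "claw" is the closure, from 0 (fully open) to 1 (shut), set as the call begins (left out, the last holds). The fingers move at their own pace and stop on an object; "newtons" is the grip in N (left out, the last holds). Time passes only in rows, so rows that repeat a pose let the fingers close. It gives the time, the measured TCP pose, the force and the opening at its end, in the units of the state.
- robot.get_obs(): the state, without advancing time (a new reading comes with each control period).
- robot.camera(name): name is "scene" or "side" or "wrist"; returns a dict with "frame" (400x640x3 uint8, red, green, blue), "fx", "fy", "cx", "cy" (pixels), "dist" ([k1, k2, p1, p2, k3] as OpenCV has them; the pictures are not rectified), "R" (3x3) and "t" (3): a world point X has camera coordinates R X + t; the wrist camera has in their place "T_tool_cam" (4x4, takes a point from camera to tool coordinates, whose origin is the TCP and whose axes are the flange's). Camera axes: x right, y down, z forward; pixel columns grow to the right and rows downward; lengths in m; the calibration is good to about 2 mm. A picture is of the moment at which its call begins: read the wrist's pose just before it. There is no depth.
- robot.sign_off(): hands the job in, once; it reports no verdict.
Trained networks look in a picture, given as the dict that the camera call returned (one of the last four; its "shot" number tells which), for a name from the list of things; names that differ only in an ending like _2 or _b are one class to them, and where a whole thing is asked for, a point or a joint stands for the part that bears it (a point fixed in the world has none). Each returns a list of dicts, best first, with "p" (0 to 1); they miss things now and then, are a little off and sometimes report something else, mostly with a low value. They report only what shows in the picture. A call takes as long as a camera call.
- robot.look_for(picture, name): "pixel" ([column, row] in pixels, amid what is visible of it).
The state is a dict: "time": time; "q": joint angles; "joint_vel": joint speeds; "joint_torque": joint torques, N m; "position": TCP position; "tool_rot": TCP orientation; "ft_force": force on the tool from outside, world axes, zero at the start; "ft_torque": the same for the moment, N m; "grip_width": opening from 0.0 (shut) to 1.0 (fully open).
Only numpy, scipy, OpenCV 4.12 (cv2) and the standard library are available. Lean on these libraries where they do the work, as an engineer would, in place of code of your own. Each camera call takes 0.05 s, during which the arm holds its last target.

TASK

Switch the charging dock off with its red toggle, leaving the black toggles as they are. Then slide the timer forward along its track from under the yellow lip as far as the stop in front without ramming it, lift it clear without prying it against the lip, and set it down gently, lying flat on the plate of the kitchen scale. Leave the small amber bottle and the clear cup where they stand.

Things in the scene. Friction and masses are not known exactly. Their poses are not given: they have to be found in the camera images.
- dock: grey charging dock, fixed, 222 x 164 mm, 180 mm high. Origin on the table under the middle of its track; x points to its back (away from the robot), y to its left, z up. Base plate 6 mm thick, x = -127 to +95 mm. Behind x = +15 a housing stands over the track, with walls beside the timer (|y| 31 to 67, z up to 41 mm) from x = +20 on.
- track_top (a point): point on top of the black track that carries the timer: 20 mm above the table, at the dock's x = 0. The track is 40 mm wide, so the timer overhangs it 8 mm each side, and fingers may reach beside it down to the base plate; it runs from x = -101 mm back into the housing
- console_edge (a point): middle of the lower front edge of the console overhead (dock x = -18, z = 152 mm; it is 164 mm wide, its top at z = 180). Because of it a gripper holding the timer must lean back towards the robot, 20 to 50 degrees from vertical
- lip_nominal (a point): middle of the lower front edge of the yellow lip at its nominal place (dock x = 0, z = 42 mm). The lip is a plate 5 mm thick over the track, one piece with the stop in front. This yellow frame is clamped anywhere up to 8 mm ahead or behind nominal along x; the offset is not reported. The frame's side rails (|y| 70 to 78) are 14 mm high, but 47 mm at the lip's ends
- stop_nominal (a point): point on the stop's face towards the timer at its nominal place (dock x = -111, z = 26 mm): a yellow tongue 36 mm wide, z up to 32 mm, joined by a front bar up to z = 14. It shares the frame's unreported offset of up to 8 mm, so slide the timer slowly until the stop is felt; only there is the timer's rear clear of the lip, by about 7 mm
- timer_center (a point): cream-coloured digital timer, 104 mm long (x), 56 mm wide (y), 17 mm high (19 with its keys), about 0.11 kg; point at its centre, half-way up, 8.5 mm above its underside; z up. At the start it lies on the track, long side along the dock's x, front end 40 to 52 mm ahead of the dock's origin, rear under the lip. Grasp it across its 56 mm width.
- timer: the same timer; origin at the centre of its underside
- red_sw (a joint): red toggle on the dock's console: 0 = leaning to the robot (on), 1.0 rad = pushed over away from the robot (off). It needs a push of about 2 N at the tip and stays where it is left
- red_sw_tip (a point): centre of the red toggle's round tip (12 mm wide), 34 mm from its pivot. The lever swings about the dock's y axis and leans 0.5 rad from vertical towards the robot when on, 0.5 rad away when off. Four toggles stand in a row along the dock's y, 34 mm apart, in an order that varies; pivots at dock x = 35, z = 192 mm, on bases 10 mm high on the console
- black_sw1_tip (a point): tip of a black toggle of the same kind, to be left as it is
- black_sw2_tip (a point): tip of a black toggle, to be left as it is
- black_sw3_tip (a point): tip of a black toggle, to be left as it is
- scale: flat kitchen scale, fixed, grey plate on black, 262 mm (x) x 172 mm (y), origin on the table under its centre, z up
- scale_plate (a point): centre of the scale's plate, on its top face, 18 mm above the table; x along its 262 mm length
- amber_bottle: small amber bottle with a white cap, 33 mm wide, 69 mm high, bystander; origin at its underside
- clear_cup: clear measuring cup, 70 mm wide, 47 mm high, bystander; origin at its underside

How it is judged:
On the way, in this order (a step that is already met when the one before it is completed fails the run):
1. the red toggle is pushed over to off while the timer still lies under the lip (value of joint red_sw above 0.8 rad and x of timer_center in the frame of dock above -0.03 m), for 0.2 s.
2. the timer has been slid forward along its track, still lying on it (x of timer_center in the frame of dock below -0.048 m and z of timer_center in the frame of dock below 0.034 m and angle between timer's own z axis and vertical below 0.08 rad), for 0.1 s.
3. the timer is lifted off the track (z of timer_center in the frame of dock above 0.042 m), for 0.1 s.
At the end, for the whole second after the job is handed in: The red toggle is off (over 0.8 rad); the timer lies flat, right way up and at rest on the scale's plate, its centre within 80 mm along and 60 mm across of the plate's centre (value of joint red_sw above 0.8 rad and x of timer_center in the frame of scale_plate between -0.08 and 0.08 m and y of timer_center in the frame of scale_plate between -0.06 and 0.06 m and z of timer_center in the frame of scale_plate below 0.014 m and angle between timer's own z axis and vertical below 0.08 rad and contact force between timer and scale above 0.3 N and linear speed of timer below 0.02 m/s); the robot touches nothing.
It fails at once if a black toggle is moved (tip by more than 6 mm) (distance of any of black_sw1_tip, black_sw2_tip, black_sw3_tip from where it was at the start of the episode above 0.006 m).
It fails at once if the timer is forced against the lip, the stop or the dock (over 50 N) (contact force between timer and dock above 50 N).
It fails at once if the timer is dropped or pressed hard onto the scale (over 40 N) (contact force between timer and scale above 40 N).
It fails at once if the amber bottle or the clear cup is moved by more than 20 mm (distance of any of amber_bottle, clear_cup from where it was at the start of the episode above 0.02 m).
It also fails if it takes over 64 s, if anything falls off the work surface, if the arm or the gripper's body presses on something with over 40 N, if the wrist force passes 120 N, or if a joint passes its speed limit or range.

## Working session

There is one attempt and no reset: what is moved stays moved. The work goes in short steps, Python scripts to look and compute and a tool call to move; the robot and the scene stay as the last step left them, time stands still between calls to the robot, and variables do not carry over. Pictures are saved under pics/ and viewed, and the job is handed in when it is done.

Besides the shell and the picture viewer there is one more tool, called after ">>>" as name(argument=value, ...) on one line, values as JSON. servo_tool: Moves the arm, as the interface text tells. Its arguments: {"type":"object","properties":{"dp":{"type":"array","items":{"type":"array","items":{"type":"number"}}},"rot":{"type":"array","items":{"type":"array","items":{"type":"number"}}},"claw":{"type":"number"},"newtons":{"type":"number"}},"required":["dp","rot"]}

```bash
ls; mkdir -p pics
cat > h.py <<'E'
import numpy as np, cv2, pickle
from scipy.spatial.transform import Rotation as Ro
from bench import robot
E
python3 - <<'E'
from h import *
o=robot.get_obs(); print({k:np.round(v,3) for k,v in o.items()}, robot.pinch_z)
P={}
for n in ["scene","side","wrist"]:
    c=robot.camera(n); P[n]=c
    cv2.imwrite(f"pics/a_{n}.png",cv2.cvtColor(c["frame"],cv2.COLOR_RGB2BGR))
    print(n,c["fx"],c["fy"],c["cx"],c["cy"],c["dist"],c.get("T_tool_cam"),c.get("R"),c.get("t"),c["shot"])
pickle.dump((o,P),open("a.pkl","wb"))
for n in ["scene","side","wrist"]:
    for t in ["dock","timer","red_sw","black_sw1_tip","red_sw_tip","scale","amber_bottle","clear_cup"]:
        r=robot.look_for(P[n],t); print(n,t,[(np.round(d["pixel"],1).tolist(),round(d["p"],2)) for d in r])
print(robot.get_obs()["time"])
E
```

```text
pics
{'time': np.float64(0.0), 'q': array([ 1.232,  0.241,  0.004,  1.335, -0.   ,  1.571]), 'joint_vel': array([ 0.002, -0.   , -0.   , -0.   , -0.001,  0.001]), 'joint_torque': array([ 1.0000e-03, -3.7231e+01,  2.5241e+01,  1.7000e-02,  0.0000e+00,
       -0.0000e+00]), 'position': array([0.166, 0.471, 0.23 ]), 'tool_rot': array([-5.300e-01, -3.096e+00,  3.000e-03]), 'ft_force': array([-0.406,  0.652, -0.642]), 'ft_torque': array([-0.032,  0.043, -0.032]), 'grip_width': np.float64(1.001)} -0.0187
scene 404.873514658958 404.873514658958 317.003690843547 203.35696283099105 [0.00763689 0.         0.         0.         0.        ] None [[ 0.89925096 -0.4372636   0.01217585]
 [-0.29497679 -0.62671604 -0.7212598 ]
 [ 0.32301146  0.64500198 -0.69255761]] [-0.50920892  0.20734103  1.13520712] 1
side 479.1338118633522 479.1338118633522 315.92791041897425 209.6125072229942 [0.01590111 0.         0.         0.         0.        ] None [[ 0.99745954  0.067957    0.02136141]
 [ 0.0551218  -0.54636573 -0.83573086]
 [-0.04512262  0.8347852  -0.54872362]] [-0.5468903   0.06014901  1.24761992] 2
wr
[... 481 characters left out ...]
229.1], 0.72)]
scene red_sw []
scene black_sw1_tip []
scene red_sw_tip []
scene scale [([272.0, 187.6], 0.98)]
scene amber_bottle [([330.6, 303.9], 0.5)]
scene clear_cup [([399.3, 293.0], 0.86)]
side dock [([343.0, 256.2], 0.6)]
side timer [([328.9, 262.4], 0.78)]
side red_sw [([250.4, 327.8], 0.42)]
side black_sw1_tip [([341.0, 259.0], 0.63), ([359.5, 186.3], 0.52)]
side red_sw_tip [([352.7, 202.0], 0.41)]
side scale [([294.3, 198.2], 0.82)]
side amber_bottle [([249.9, 329.3], 0.93)]
side clear_cup [([344.5, 358.5], 0.63)]
wrist dock []
wrist timer []
wrist red_sw []
wrist black_sw1_tip []
wrist red_sw_tip []
wrist scale [([156.3, 373.2], 0.76)]
wrist amber_bottle []
wrist clear_cup []
1.35
```

View pics/a_scene.png

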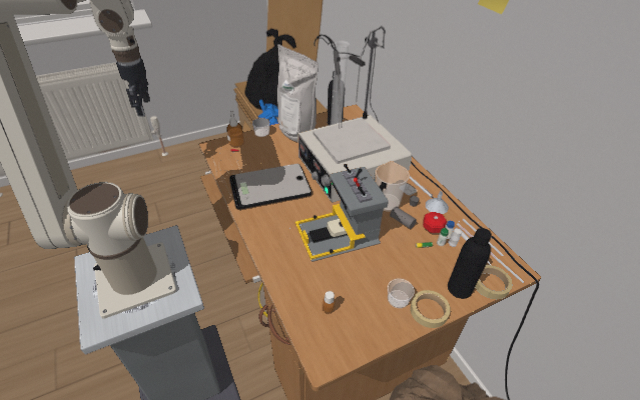

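View pics/a_side.png

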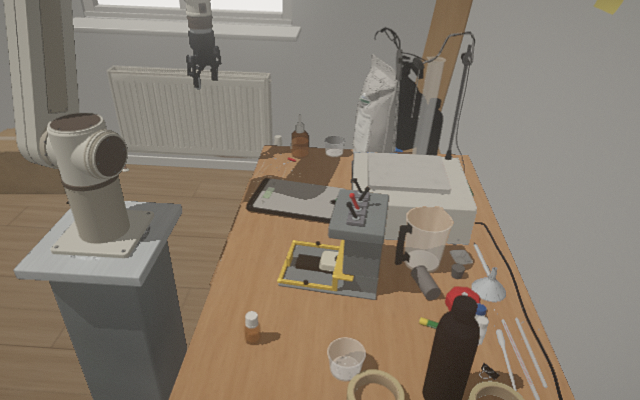

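View pics/a_wrist.png

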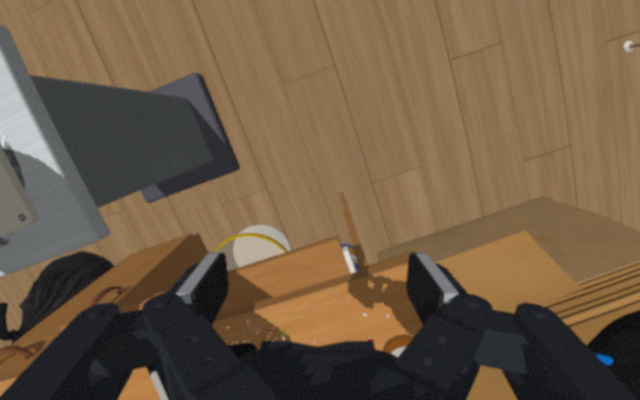

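Run:
```python
import cv2
for n,(x0,y0,x1,y1) in {"scene":(260,120,480,330),"side":(230,140,430,300)}.items():
    im=cv2.imread(f"pics/a_{n}.png")[y0:y1,x0:x1]
    cv2.imwrite(f"pics/az_{n}.png",cv2.resize(im,None,fx=3.6 if n=='scene' else 4,fy=3.6 if n=='scene' else 4,interpolation=cv2.INTER_CUBIC)[:600])
```

```text
(no output)
```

View pics/az_scene.png

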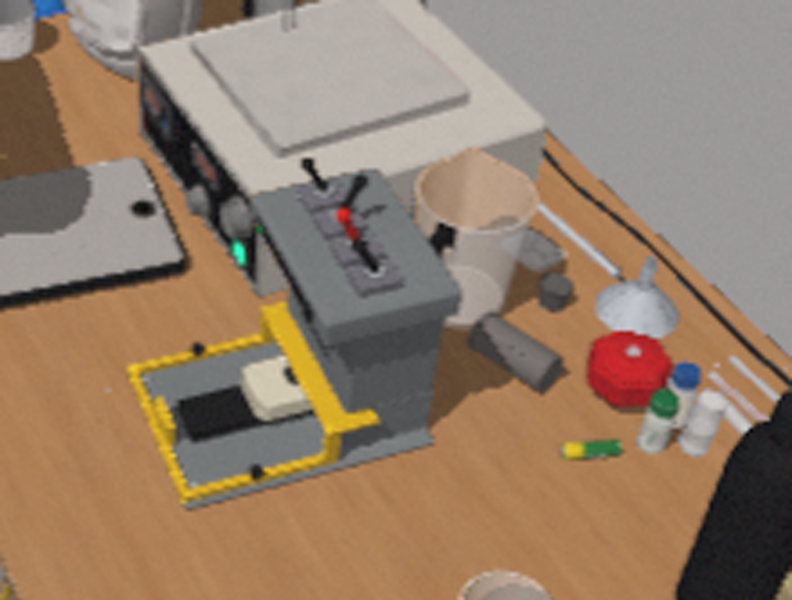

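View pics/az_side.png

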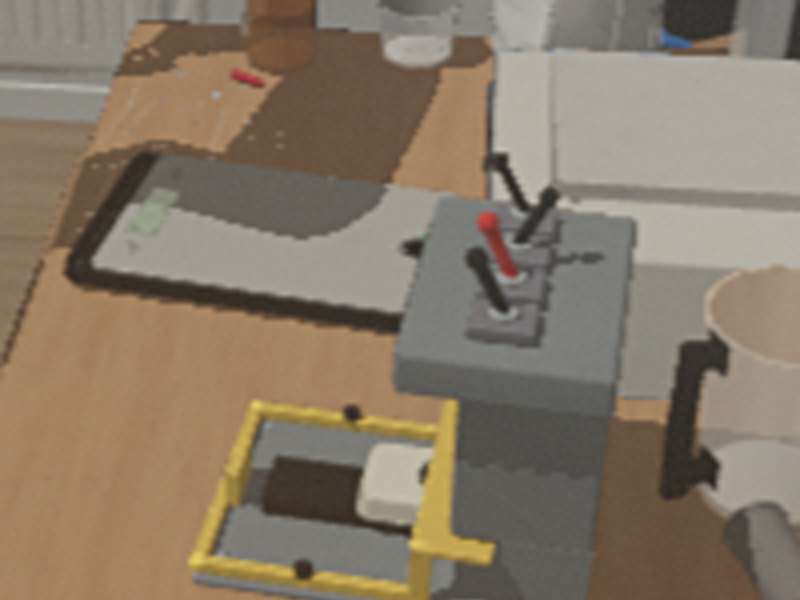

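```bash
cat >> h.py <<'E'
def proj(c,X):
    X=np.atleast_2d(X).astype(float)
    K=np.array([[c["fx"],0,c["cx"]],[0,c["fy"],c["cy"]],[0,0,1]])
    r,_=cv2.Rodrigues(np.array(c["R"])); p,_=cv2.projectPoints(X,r,np.array(c["t"],float),K,np.array(c["dist"],float))
    return p[:,0]
def d2w(s,P):
    P=np.atleast_2d(P); c,n=np.cos(s[2]),np.sin(s[2])
    return np.c_[s[0]+c*P[:,0]-n*P[:,1], s[1]+n*P[:,0]+c*P[:,1], P[:,2]]
def wristcam(c,o):
    "fill R,t for a wrist picture"
    T=np.eye(4); T[:3,:3]=Ro.from_rotvec(o["tool_rot"]).as_matrix(); T[:3,3]=o["position"]
    M=np.linalg.inv(T@np.array(c["T_tool_cam"])); c["R"]=M[:3,:3]; c["t"]=M[:3,3]; return c
def ray(c,px):
    K=np.array([[c["fx"],0,c["cx"]],[0,c["fy"],c["cy"]],[0,0,1]])
    u=cv2.undistortPoints(np.array([[px]],float),K,np.array(c["dist"],float))[0,0]
    R=np.array(c["R"]); return -R.T@np.array(c["t"]), R.T@np.array([u[0],u[1],1])
def onz(c,px,z):
    o,d=ray(c,px); return o+d*(z-o[2])/d[2]
E
python3 - <<'E'
from h import *
from scipy.optimize import least_squares
o,P=pickle.load(open("a.pkl","rb"))
sc=lambda u,v:(260+u/3.6,120+v/3.6)
si=lambda u,v:(230+u/4,140+v/4)
ds=.034*np.sin(.5);dz=.192+.034*np.cos(.5)
obs=[("scene",sc(330,332),(-.018,-.082,.180)),("scene",sc(460,295),(.095,-.082,.18)),("scene",sc(258,212),(-.018,.082,.18)),
("scene",sc(188,507),(-.127,-.082,.0)),("scene",sc(432,443),(.095,-.082,0)),
("scene",sc(345,216),(.035-ds,-.017,dz)),("scene",sc(308,163),(.035-ds,.051,dz)),
("side",si(440,198),(-.018,.082,.18)),("side",si(398,378),(-.018,-.082,.18)),("side",si(637,220),(.095,.082,.18)),
("side",si(488,220),(.035-ds,-.017,dz)),("side",si(475,256),(.035-ds,-.051,dz)),("side",si(498,160),(.035-ds,.051,dz)),("side",si(550,193),(.035+ds,.017,dz))]
f=lambda s:np.concatenate([proj(P[n],d2w(s,[X]))[0]-np.array(p) for n,p,X in obs])
r=least_squares(f,[.55,0,0],loss='soft_l1'); print(r.x); print(np.round(r.fun.reshape(-1,2),1))
pickle.dump(r.x,open("dock.pkl","wb"))
for n,p in (("scene",(330.6,303.9)),("scene",(399.3,293)),("side",(249.9,329.3)),("side",(344.5,358.5))): print(n,onz(P[n],p,.03))
print("scale",onz(P["scene"],(272,187.6),.018),onz(P["side"],(294.3,198.2),.018))
s=r.x
for n,p in (("scene",sc(250,417)),("scene",sc(243,362))): print(onz(P[n],p,.037), onz(P[n],p,.02))
# scale corners
for n,p in (("scene",(229,178)),("scene",(236,207)),("scene",(311,197)),("scene",(300,166)),("side",(247,211)),("side",(265,178))): print(n,onz(P[n],p,.018))
print(Ro.from_rotvec(o["tool_rot"]).as_matrix().round(3))
E
```

```text
[ 0.6083762  -0.09705522 -0.12506696]
[[-0.4 -2.6]
 [ 1.7 -1.3]
 [-1.4 -6.4]
 [ 0.1  0.7]
 [ 1.4  0.4]
 [-0.  -0.1]
 [ 1.  -0.1]
 [-0.2 -1.4]
 [-1.9 -6.2]
 [-0.5 -1.1]
 [-1.   1.5]
 [ 0.   1.1]
 [ 0.5  0.7]
 [ 0.7  1.9]]
scene [ 0.44546276 -0.32794205  0.03      ]
scene [ 0.62506635 -0.37680695  0.03      ]
side [ 0.43950633 -0.32187529  0.03      ]
side [ 0.62634078 -0.37697155  0.03      ]
scale [0.47784309 0.17137591 0.018     ] [0.47270875 0.19019617 0.018     ]
[ 0.54689729 -0.12356894  0.037     ] [ 0.55430853 -0.11039346  0.02      ]
[ 0.57024529 -0.06499166  0.037     ] [ 0.57809514 -0.05071576  0.02      ]
scene [0.36003053 0.28264926 0.018     ]
scene [0.33743771 0.13239516 0.018     ]
scene [0.57855983 0.07178054 0.018     ]
scene [0.6131751  0.23861563 0.018     ]
side [0.35080518 0.11098312 0.018     ]
side [0.37111037 0.29737664 0.018     ]
[[-0.943  0.332 -0.001]
 [ 0.332  0.943 -0.002]
 [-0.    -0.002 -1.   ]]
```

```bash
cat >> h.py <<'E'
def Rdock(yaw,lean=0.):
    "tool rot: y along dock y, z down, leaning back by lean (rad)"
    z=np.array([np.sin(lean),0,-np.cos(lean)]); y=np.array([0,1.,0]); x=np.cross(y,z)
    return Ro.from_euler('z',yaw).as_matrix()@np.c_[x,y,z]
def rel(o,pw,Rw):
    R=Ro.from_rotvec(o["tool_rot"]).as_matrix()
    return np.round(R.T@(np.array(pw)-o["position"]),4), np.round(Ro.from_matrix(R.T@Rw).as_rotvec(degrees=True),2)
E
python3 - <<'E'
from h import *
o=robot.get_obs(); s=pickle.load(open("dock.pkl","rb"))
print(rel(o,d2w(s,[0,-.01,.31])[0],Rdock(s[2])), d2w(s,[0,-.01,.31]))
E
```

```text
(array([-0.6082, -0.3991, -0.0787]), array([  0.  ,   0.  , -12.25])) [[ 0.60712879 -0.10697711  0.31      ]]
```

>>> servo_tool(dp=[[-0.006,-0.004,-0.005],[-0.02,-0.014,-0.015],[-0.045,-0.03,-0.03],[-0.08,-0.052,-0.045],[-0.12,-0.078,-0.06],[-0.16,-0.105,-0.07],[-0.2,-0.13,-0.08],[-0.24,-0.157,-0.08],[-0.28,-0.183,-0.08],[-0.32,-0.21,-0.08],[-0.36,-0.236,-0.08],[-0.4,-0.262,-0.08],[-0.44,-0.289,-0.08],[-0.48,-0.315,-0.08],[-0.52,-0.341,-0.08],[-0.555,-0.364,-0.08],[-0.583,-0.383,-0.08],[-0.6,-0.394,-0.08],[-0.608,-0.399,-0.079],[-0.608,-0.399,-0.079]], rot=[[0,0,0],[0,0,-0.5],[0,0,-1],[0,0,-2],[0,0,-3],[0,0,-4],[0,0,-5],[0,0,-6],[0,0,-7],[0,0,-8],[0,0,-9],[0,0,-10],[0,0,-11],[0,0,-12],[0,0,-12],[0,0,-12],[0,0,-12],[0,0,-12],[0,0,-12],[0,0,-12]], claw=1)

```text
time: 3.35
position: [0.6071, -0.1078, 0.3097]
tool_rot: [-0.205, -3.134, -0.0]
ft_force: [-0.5, -0.6, 0.4]
grip_width: 0.0
```

Run:
```python
from h import *
o=robot.get_obs(); c=robot.camera("wrist"); wristcam(c,o)
print(o["time"],o["position"].round(4),o["tool_rot"].round(3),o["joint_vel"].round(3),o["q"].round(2),o["ft_force"].round(1))
cv2.imwrite("pics/b_wrist.png",cv2.cvtColor(c["frame"],cv2.COLOR_RGB2BGR))
pickle.dump((o,c),open("b.pkl","wb"))
for t in ["timer","red_sw_tip","black_sw1_tip"]:
    print(t,[(np.round(d["pixel"],1).tolist(),round(d["p"],2)) for d in robot.look_for(c,t)])
s=pickle.load(open("dock.pkl","rb"))
ds=.034*np.sin(.5);dz=.192+.034*np.cos(.5)
im=cv2.resize(cv2.imread("pics/b_wrist.png"),None,fx=1.25,fy=1.25)
pts=[(.035-ds,-.017,dz),(.035-ds,-.051,dz),(.035-ds,.051,dz),(.035+ds,.017,dz),(-.018,.082,.18),(-.018,-.082,.18),(.095,.082,.18),(.095,-.082,.18),(-.127,.082,.006),(-.127,-.082,.006),(-.101,.02,.02),(-.101,-.02,.02)]
for p in proj(c,d2w(s,pts)): cv2.circle(im,tuple(int(round(v*1.25)) for v in p),3,(255,0,255),1)
cv2.imwrite("pics/b_wrist_o.png",im)
```

```text
3.35 [ 0.6071 -0.1078  0.3097] [-0.205 -3.134 -0.   ] [ 0.032 -0.032 -0.027  0.003  0.01   0.01 ] [-0.18  0.48  0.55  1.64  0.   -0.04] [-0.5 -0.6  0.4]
timer [([326.1, 148.3], 0.89), ([331.5, 176.9], 0.33), ([139.0, 68.4], 0.23)]
red_sw_tip [([314.1, 230.8], 0.47)]
black_sw1_tip [([395.5, 229.2], 0.51)]
```

View pics/b_wrist_o.png

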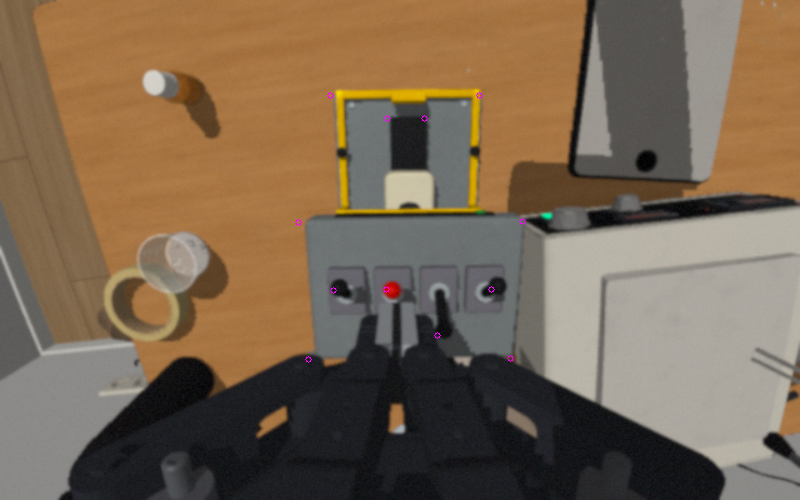

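```bash
cat > fit.py <<'E'
from h import *
from scipy.optimize import least_squares
o,P=pickle.load(open("a.pkl","rb")); ob,cb=pickle.load(open("b.pkl","rb")); P["wrist"]=cb
sc=lambda u,v:(260+u/3.6,120+v/3.6)
si=lambda u,v:(230+u/4,140+v/4)
w=lambda u,v:(u/1.25,v/1.25)
ds=.034*np.sin(.5);dz=.192+.034*np.cos(.5)
obs=[("scene",sc(460,295),(.095,-.082,.18)),
("scene",sc(188,507),(-.127,-.082,.0)),("scene",sc(432,443),(.095,-.082,0)),
("scene",sc(345,216),(.035-ds,-.017,dz)),("scene",sc(308,163),(.035-ds,.051,dz)),
("side",si(440,198),(-.018,.082,.18)),("side",si(637,220),(.095,.082,.18)),
("side",si(488,220),(.035-ds,-.017,dz)),("side",si(475,256),(.035-ds,-.051,dz)),("side",si(498,160),(.035-ds,.051,dz)),("side",si(550,193),(.035+ds,.017,dz)),
("wrist",w(306,217),(-.018,-.082,.18)),("wrist",w(522,215),(-.018,.082,.18)),("wrist",w(316,358),(.095,-.082,.18)),("wrist",w(519,357),(.095,.082,.18)),
("wrist",w(392,289),(.035-ds,-.017,dz)),("wrist",w(339,287),(.035-ds,-.051,dz)),("wrist",w(497,286),(.035-ds,.051,dz)),("wrist",w(444,330),(.035+ds,.017,dz)),
("wrist",w(390,118),(-.101,-.02,.02)),("wrist",w(427,118),(-.101,.02,.02))]
for sel in (("scene","side"),("wrist",),("scene","side","wrist")):
    O=[q for q in obs if q[0] in sel]
    f=lambda s:np.concatenate([proj(P[n],d2w(s,[X]))[0]-np.array(p) for n,p,X in O])
    r=least_squares(f,[.6,-.1,-.1],loss='soft_l1'); print(sel,r.x)
    print(np.round(r.fun.reshape(-1,2),1).tolist())
    if sel==("wrist",): pickle.dump(r.x,open("dock.pkl","wb"))
E
python3 fit.py
```

```text
('scene', 'side') [ 0.6079258  -0.09477678 -0.13289602]
[[1.0, -1.6], [-0.6, -0.0], [0.8, 0.1], [-0.6, -0.5], [0.6, -0.5], [-0.1, -1.9], [-0.5, -1.5], [-1.3, 1.0], [-0.4, 0.5], [0.5, 0.3], [0.5, 1.5]]
('wrist',) [ 0.60709589 -0.09264292 -0.1168587 ]
[[-2.4, 2.8], [4.8, 2.0], [-1.2, 0.1], [-2.0, -1.3], [0.4, -1.7], [0.7, 0.5], [0.5, -0.5], [0.1, 1.5], [-0.3, -0.9], [-0.2, -1.3]]
('scene', 'side', 'wrist') [ 0.60736765 -0.09277363 -0.11949556]
[[0.6, -2.3], [-0.6, -0.1], [0.4, -0.6], [-1.1, -0.9], [-0.1, -0.9], [-0.8, -2.3], [-1.3, -2.3], [-1.4, 0.4], [-0.3, -0.0], [-0.0, -0.3], [0.2, 0.8], [-2.5, 2.8], [4.7, 2.5], [-1.5, 0.2], [-2.3, -0.9], [0.2, -1.4], [0.6, 0.6], [0.3, 0.0], [-0.2, 1.9], [-0.1, -0.7], [-0.1, -1.0]]
```

Run:
```python
from h import *
s=np.array([.607,-.0928,-.119]); pickle.dump(s,open("dock.pkl","wb"))
o=robot.get_obs(); 
for p in ([-.035,-.017,.31],[-.035,-.017,.214],[0.03,-.017,.214]): print(rel(o,d2w(s,p)[0],Rdock(s[2])))
```

```text
(array([ 0.0359, -0.0044,  0.0009]), array([ 0.01,  0.02, -0.52]))
(array([ 0.036 , -0.0045,  0.0969]), array([ 0.01,  0.02, -0.52]))
(array([-0.029 , -0.0039,  0.0969]), array([ 0.01,  0.02, -0.52]))
```

>>> servo_tool(dp=[[0.01,-0.001,0],[0.025,-0.003,0.005],[0.036,-0.004,0.02],[0.036,-0.004,0.04],[0.036,-0.004,0.06],[0.036,-0.004,0.08],[0.036,-0.004,0.092],[0.036,-0.004,0.097],[0.03,-0.004,0.097],[0.024,-0.004,0.097],[0.018,-0.004,0.097],[0.012,-0.004,0.097],[0.006,-0.004,0.097],[0.0,-0.004,0.097],[-0.005,-0.004,0.097],[-0.01,-0.004,0.097],[-0.015,-0.004,0.097],[-0.02,-0.004,0.097],[-0.024,-0.004,0.097]], rot=[[0,0,-0.5],[0,0,-0.5],[0,0,-0.5],[0,0,-0.5],[0,0,-0.5],[0,0,-0.5],[0,0,-0.5],[0,0,-0.5],[0,0,-0.5],[0,0,-0.5],[0,0,-0.5],[0,0,-0.5],[0,0,-0.5],[0,0,-0.5],[0,0,-0.5],[0,0,-0.5],[0,0,-0.5],[0,0,-0.5],[0,0,-0.5]])

```text
time: 5.45
position: [0.6307, -0.1139, 0.2133]
tool_rot: [0.189, 3.136, 0.0]
ft_force: [-3.5, 0.8, -0.6]
grip_width: 0.006
```

Run:
```python
from h import *
o=robot.get_obs(); c=robot.camera("side"); d=robot.camera("wrist")
print(o["time"],o["position"].round(4),o["ft_force"].round(1))
a=cv2.cvtColor(c["frame"],cv2.COLOR_RGB2BGR)[150:290,290:430]
b=cv2.cvtColor(d["frame"],cv2.COLOR_RGB2BGR)
cv2.imwrite("pics/c.png",np.hstack([cv2.resize(a,(400,400)),cv2.resize(b[100:400,170:470],(400,400))]))
```

```text
5.45 [ 0.6307 -0.1139  0.2133] [-3.5  0.8 -0.6]
```

View pics/c.png

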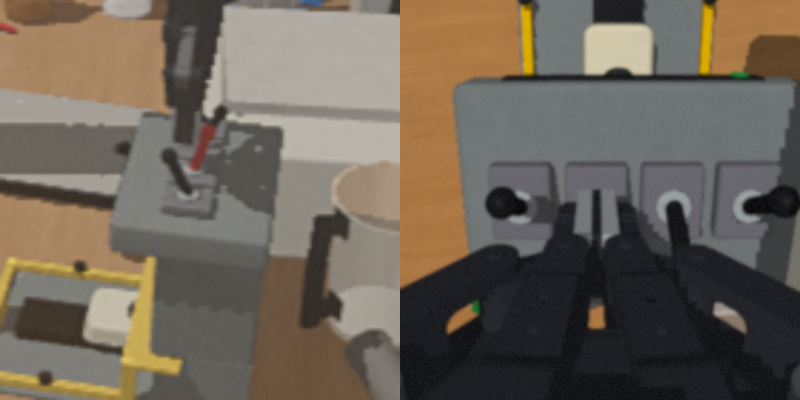

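>>> servo_tool(dp=[[-0.003,0,0],[-0.006,0,0],[-0.008,0,0],[-0.01,0,0]], rot=[[0,0,0],[0,0,0],[0,0,0],[0,0,0]])

```text
time: 5.95
position: [0.6379, -0.1148, 0.2126]
tool_rot: [-0.189, -3.13, -0.001]
ft_force: [-11.5, 1.4, 1.5]
grip_width: -0.002
```

Run:
```python
from h import *
s=pickle.load(open("dock.pkl","rb"))
o=robot.get_obs()
L=np.radians(30)
for p in ([-.02,-.017,.213],[-.06,-.01,.24],[-.10,-0,.16]): print(rel(o,d2w(s,p)[0],Rdock(s[2],L)))
```

```text
(array([ 0.0533,  0.0011, -0.0001]), array([-2.000e-02, -3.034e+01, -1.000e-01]))
(array([ 0.0935,  0.008 , -0.0269]), array([-2.000e-02, -3.034e+01, -1.000e-01]))
(array([0.133 , 0.0179, 0.0533]), array([-2.000e-02, -3.034e+01, -1.000e-01]))
```

>>> servo_tool(dp=[[0.01,0,0],[0.025,0,0],[0.045,0.001,-0.005],[0.07,0.004,-0.02],[0.093,0.008,-0.025],[0.11,0.012,-0.01],[0.122,0.015,0.01],[0.13,0.018,0.03],[0.133,0.018,0.045],[0.133,0.018,0.053],[0.133,0.018,0.053]], rot=[[0,0,0],[0,0,0],[0,0,0],[0,-3,0],[0,-8,0],[0,-14,0],[0,-20,0],[0,-26,0],[0,-30,0],[0,-30,0],[0,-30,0]])

```text
time: 7.05
position: [0.5107, -0.0813, 0.1603]
tool_rot: [0.158, 2.615, -0.042]
ft_force: [0.5, 0.1, 0.5]
grip_width: -0.002
```

>>> servo_tool(dp=[[0,0,0],[0,0,0],[0,0,0],[0,0,0],[0,0,0],[0,0,0]], rot=[[0,0,0],[0,0,0],[0,0,0],[0,0,0],[0,0,0],[0,0,0]], claw=0)

```text
time: 7.65
position: [0.5105, -0.0812, 0.1604]
tool_rot: [0.158, 2.614, -0.042]
ft_force: [-0.3, -0.2, -0.3]
grip_width: 0.993
```

Run:
```python
from h import *
o=robot.get_obs(); c=robot.camera("wrist"); wristcam(c,o)
print(o["time"],o["position"].round(4),o["tool_rot"].round(3),o["joint_vel"].round(3),o["ft_force"].round(1))
cv2.imwrite("pics/d_wrist.png",cv2.cvtColor(c["frame"],cv2.COLOR_RGB2BGR))
e=robot.camera("side");f=robot.camera("scene")
pickle.dump((o,c,e,f),open("d.pkl","wb"))
s=pickle.load(open("dock.pkl","rb"))
im=cv2.resize(cv2.imread("pics/d_wrist.png"),None,fx=1.25,fy=1.25)
pts=[(-.018,.082,.152),(-.018,-.082,.152),(-.101,.02,.02),(-.101,-.02,.02),(0,.07,.042),(0,-.07,.042),(0,0,.042),(-.111,.018,.032),(-.111,-.018,.032),(-.127,.082,.006),(-.127,-.082,.006)]
for p in proj(c,d2w(s,pts)): cv2.circle(im,tuple(int(round(v*1.25)) for v in p),3,(255,0,255),1)
cv2.imwrite("pics/d_wrist_o.png",im)
a=cv2.cvtColor(e["frame"],cv2.COLOR_RGB2BGR)[150:310,250:410];b=cv2.cvtColor(f["frame"],cv2.COLOR_RGB2BGR)[130:290,270:430]
cv2.imwrite("pics/d2.png",np.hstack([cv2.resize(a,(400,400)),cv2.resize(b,(400,400))]))
```

```text
7.65 [ 0.5105 -0.0812  0.1604] [ 0.158  2.614 -0.042] [ 0.    -0.003 -0.005 -0.005 -0.     0.   ] [-0.3 -0.2 -0.3]
```

View pics/d_wrist_o.png

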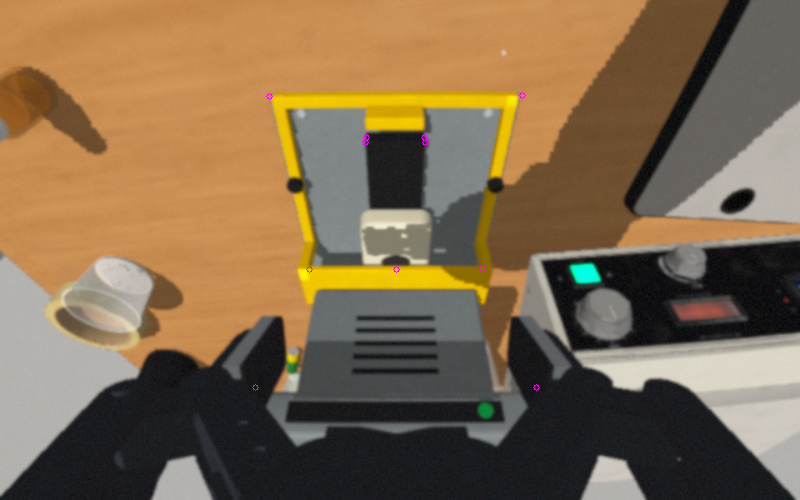

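View pics/d2.png

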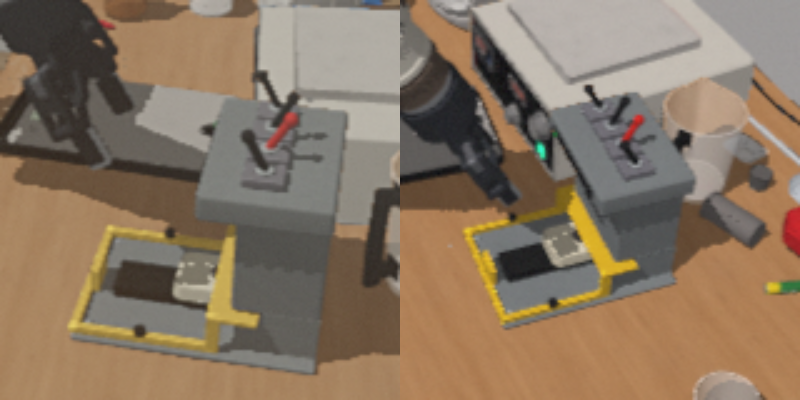

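Run:
```python
from h import *
o,c,e,f=pickle.load(open("d.pkl","rb"));s=pickle.load(open("dock.pkl","rb"))
def dk(p,z,cam=c):
    X=onz(cam,p,z)-np.array([s[0],s[1],0]); return np.round(Ro.from_euler('z',-s[2]).apply(X)*1000,1)
w=lambda u,v:(u/1.25,v/1.25)
print("cam",Ro.from_euler('z',-s[2]).apply(-np.array(c["R"]).T@c["t"]-np.array([s[0],s[1],0])).round(3))
print("lip",dk(w(306,268),.042),dk(w(396,267),.042),dk(w(489,266),.042))
print("stop top",dk(w(367,131),.032),dk(w(425,131),.032), "front bar outer",dk(w(273,96),.014),dk(w(519,95),.014))
print("timer front low",dk(w(361,212),.02),dk(w(431,212),.02),dk(w(396,208),.02))
for v in (215,220,227): print(v,dk(w(396,v),.037))
print("track sides",dk(w(368,180),.02),dk(w(424,180),.02),"timer sides", dk(w(361,235),.037),dk(w(431,235),.037))
im=cv2.imread("pics/d_wrist.png")[70:250,200:420]
cv2.imwrite("pics/d3.png",cv2.resize(im,None,fx=3.3,fy=3.3,interpolation=cv2.INTER_CUBIC))
```

```text
cam [-0.228  0.001  0.25 ]
lip [ -0.8 -72.7  42. ] [-1.9  0.4 42. ] [-3.  75.5 42. ]
stop top [-114.9  -17.3   32. ] [-114.9   18.5   32. ] front bar outer [-130.   -76.5   14. ] [-130.4   77.7   14. ]
timer front low [-41.  -26.7  20. ] [-40.9  27.6  20. ] [-44.8   0.5  20. ]
215 [-52.    0.5  37. ]
220 [-47.3   0.5  37. ]
227 [-40.5   0.5  37. ]
track sides [-70.5 -19.6  20. ] [-70.5  20.7  20. ] timer sides [-32.4 -26.1  37. ] [-32.3  27.   37. ]
```

View pics/d3.png

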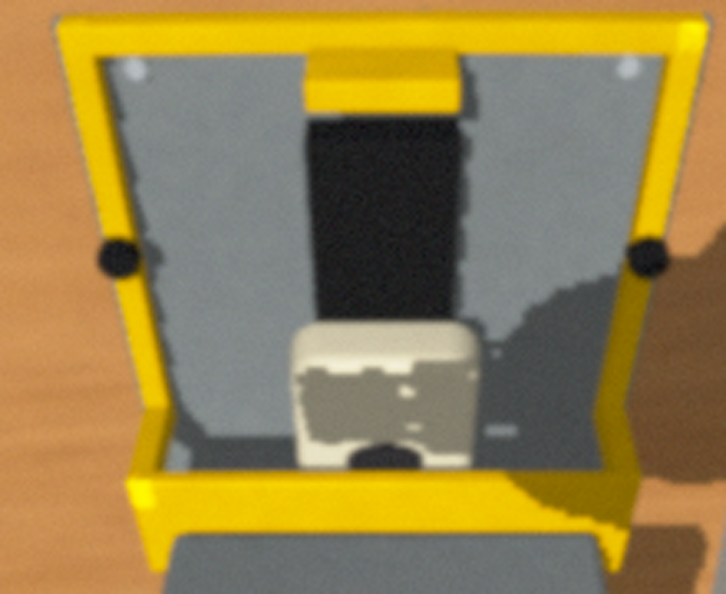

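Run:
```python
from h import *
s=pickle.load(open("dock.pkl","rb")); s[2]=-.117; pickle.dump(s,open("dock.pkl","wb"))
o=robot.get_obs()
L=np.radians(30)
for p in ([-.06,.0005,.085],[-.02,.0005,.016]): print(rel(o,d2w(s,p)[0],Rdock(s[2],L)))
```

```text
(array([0.0053, 0.0004, 0.0839]), array([-0.1 , -0.  , -0.18]))
(array([0.0052, 0.0005, 0.1637]), array([-0.1 , -0.  , -0.18]))
```

>>> servo_tool(dp=[[0.002,0,0.01],[0.004,0,0.03],[0.005,0,0.055],[0.005,0,0.08],[0.005,0,0.1],[0.005,0,0.118],[0.005,0,0.134],[0.005,0,0.147],[0.005,0,0.157],[0.005,0,0.162],[0.005,0,0.164],[0.005,0,0.164]], rot=[[0,0,0],[0,0,0],[0,0,0],[0,0,0],[0,0,0],[0,0,0],[0,0,0],[0,0,0],[0,0,0],[0,0,0],[0,0,0],[0,0,0]], claw=0)

```text
time: 9.0
position: [0.5875, -0.0906, 0.0159]
tool_rot: [0.158, 2.614, -0.042]
ft_force: [-0.1, -0.8, 0.6]
grip_width: 1.0
```

Run:
```python
from h import *
o=robot.get_obs(); c=robot.camera("wrist"); e=robot.camera("side")
print(o["time"],o["position"].round(4),o["joint_vel"].round(3),o["ft_force"].round(1))
a=cv2.cvtColor(e["frame"],cv2.COLOR_RGB2BGR)[180:310,270:400]
b=cv2.cvtColor(c["frame"],cv2.COLOR_RGB2BGR)
cv2.imwrite("pics/e.png",np.hstack([cv2.resize(a,(320,320)),cv2.resize(b[:],(480,320))]))
```

```text
9.0 [ 0.5875 -0.0906  0.0159] [-0.001 -0.013 -0.003  0.004 -0.    -0.   ] [-0.1 -0.8  0.6]
```

View pics/e.png

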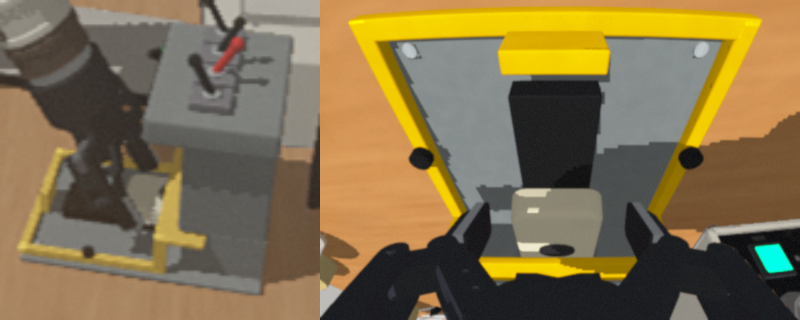

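>>> servo_tool(dp=[[0,0,0],[0,0,0],[0,0,0],[0,0,0],[0,0,0],[0,0,0],[0,0,0],[0,0,0]], rot=[[0,0,0],[0,0,0],[0,0,0],[0,0,0],[0,0,0],[0,0,0],[0,0,0],[0,0,0]], claw=1, newtons=25)

```text
time: 9.9
position: [0.5877, -0.0906, 0.0164]
tool_rot: [0.158, 2.613, -0.042]
ft_force: [-3.2, 0.2, 6.6]
grip_width: 0.648
```

>>> servo_tool(dp=[[0.0009,0,-0.0005],[0.0026,0,-0.0015],[0.0061,0,-0.0035],[0.0095,0,-0.0055],[0.013,0,-0.0075],[0.0165,0,-0.0095],[0.0199,0,-0.0115],[0.0234,0,-0.0135],[0.0268,0,-0.0155],[0.0303,0,-0.0175],[0.0338,0,-0.0195],[0.0364,0,-0.021],[0.0381,0,-0.022],[0.039,0,-0.0225],[0.039,0,-0.0225]], rot=[[0,0,0],[0,0,0],[0,0,0],[0,0,0],[0,0,0],[0,0,0],[0,0,0],[0,0,0],[0,0,0],[0,0,0],[0,0,0],[0,0,0],[0,0,0],[0,0,0],[0,0,0]])

```text
time: 11.4
position: [0.5431, -0.0852, 0.0164]
tool_rot: [0.158, 2.612, -0.042]
ft_force: [1.4, -1.0, 7.1]
grip_width: 0.648
```

Run:
```python
from h import *
o=robot.get_obs(); c=robot.camera("wrist"); e=robot.camera("side")
s=pickle.load(open("dock.pkl","rb"))
print(o["time"],o["position"].round(4),o["ft_force"].round(1), Ro.from_euler('z',-s[2]).apply(o["position"]-[s[0],s[1],0]).round(4))
a=cv2.cvtColor(e["frame"],cv2.COLOR_RGB2BGR)[180:310,270:400]
b=cv2.cvtColor(c["frame"],cv2.COLOR_RGB2BGR)
cv2.imwrite("pics/f.png",np.hstack([cv2.resize(a,(320,320)),cv2.resize(b[:],(480,320))]))
```

```text
11.4 [ 0.5431 -0.0852  0.0164] [ 1.4 -1.   7.1] [-0.0643  0.0001  0.0164]
```

View pics/f.png

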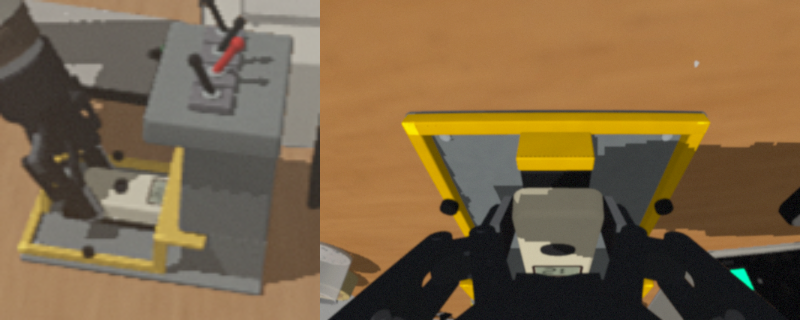

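>>> servo_tool(dp=[[0.0017,0,-0.001],[0.0035,0,-0.002],[0.0052,0,-0.003],[0.0069,0,-0.004],[0.0087,0,-0.005],[0.0104,0,-0.006],[0.0121,0,-0.007],[0.0139,0,-0.008]], rot=[[0,0,0],[0,0,0],[0,0,0],[0,0,0],[0,0,0],[0,0,0],[0,0,0],[0,0,0]])

```text
time: 12.3
position: [0.5274, -0.0833, 0.0164]
tool_rot: [0.158, 2.612, -0.043]
ft_force: [4.3, -0.5, 4.8]
grip_width: 0.651
```

Run:
```python
from h import *
o=robot.get_obs(); c=robot.camera("wrist")
s=pickle.load(open("dock.pkl","rb"))
print(o["time"],o["position"].round(4),o["ft_force"].round(1), Ro.from_euler('z',-s[2]).apply(o["position"]-[s[0],s[1],0]).round(4))
b=cv2.cvtColor(c["frame"],cv2.COLOR_RGB2BGR)
cv2.imwrite("pics/g.png",cv2.resize(b[100:350,170:490],None,fx=2.3,fy=2.3))
```

```text
12.3 [ 0.5274 -0.0833  0.0164] [ 4.3 -0.5  4.8] [-0.0801  0.0001  0.0164]
```

View pics/g.png

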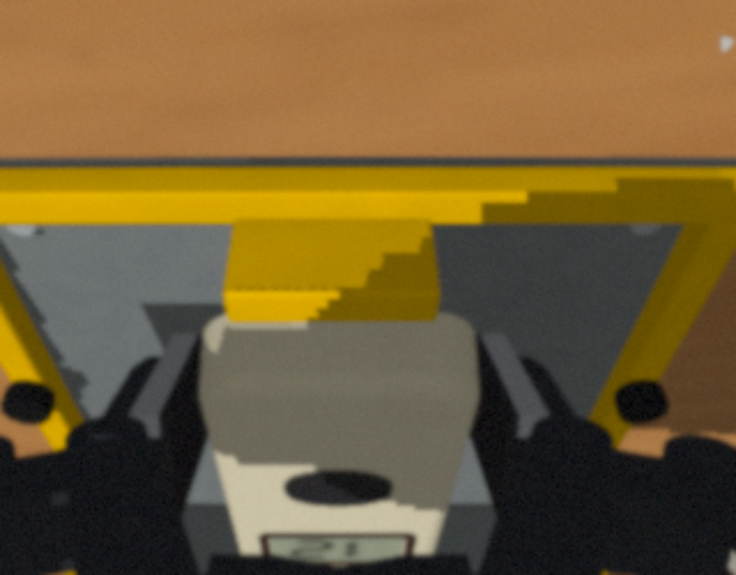

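>>> servo_tool(dp=[[0.0009,0,-0.0005],[0.0017,0,-0.001],[0.0026,0,-0.0015],[0.0035,0,-0.002],[0.0043,0,-0.0025]], rot=[[0,0,0],[0,0,0],[0,0,0],[0,0,0],[0,0,0]])

```text
time: 12.85
position: [0.5225, -0.0827, 0.0163]
tool_rot: [0.158, 2.612, -0.042]
ft_force: [2.8, -0.3, 5.2]
grip_width: 0.646
```

>>> servo_tool(dp=[[0.0009,0,-0.0005],[0.0017,0,-0.001],[0.0026,0,-0.0015]], rot=[[0,0,0],[0,0,0],[0,0,0]])

```text
time: 13.15
position: [0.5195, -0.0823, 0.0163]
tool_rot: [0.158, 2.612, -0.042]
ft_force: [3.4, 0.3, 6.0]
grip_width: 0.652
```

>>> servo_tool(dp=[[0.0009,0,-0.0005],[0.0017,0,-0.001]], rot=[[0,0,0],[0,0,0]])

```text
time: 13.35
position: [0.5175, -0.0821, 0.0163]
tool_rot: [0.158, 2.612, -0.042]
ft_force: [3.2, -0.6, 4.2]
grip_width: 0.647
```

>>> servo_tool(dp=[[0.0009,0,-0.0005],[0.0017,0,-0.001]], rot=[[0,0,0],[0,0,0]])

```text
time: 13.55
position: [0.5164, -0.0819, 0.0165]
tool_rot: [0.157, 2.611, -0.042]
ft_force: [11.4, -1.5, -6.9]
grip_width: 0.648
```

Run:
```python
from h import *
o=robot.get_obs(); c=robot.camera("wrist"); e=robot.camera("side")
s=pickle.load(open("dock.pkl","rb"))
print(o["time"],o["position"].round(4),o["ft_force"].round(1), Ro.from_euler('z',-s[2]).apply(o["position"]-[s[0],s[1],0]).round(4))
b=cv2.cvtColor(c["frame"],cv2.COLOR_RGB2BGR)
a=cv2.cvtColor(e["frame"],cv2.COLOR_RGB2BGR)[210:300,275:365]
cv2.imwrite("pics/i.png",np.hstack([cv2.resize(b[120:320,220:420],(400,400)),cv2.resize(a,(400,400),interpolation=cv2.INTER_CUBIC)]))
```

```text
13.55 [ 0.5164 -0.0819  0.0165] [11.4 -1.5 -6.9] [-0.0913  0.0002  0.0165]
```

View pics/i.png

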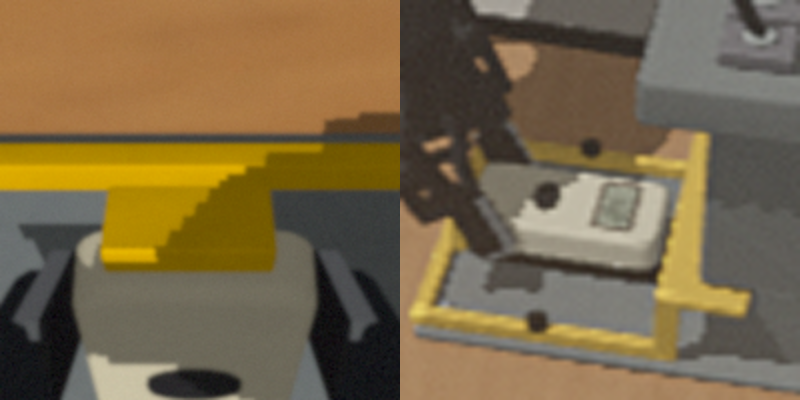

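>>> servo_tool(dp=[[0,0,0],[0,0,0],[0,0,0],[0,0,0],[0,0,0],[-0.003,0,0.0017],[-0.009,0,0.0052],[-0.017,0,0.0098],[-0.025,0,0.0144],[-0.031,0,0.0179],[-0.033,0,0.019],[-0.033,0,0.019]], rot=[[0,0,0],[0,0,0],[0,0,0],[0,0,0],[0,0,0],[0,0,0],[0,0,0],[0,0,0],[0,0,0],[0,0,0],[0,0,0],[0,0,0]], claw=0)

```text
time: 14.85
position: [0.5533, -0.0864, 0.0158]
tool_rot: [0.158, 2.614, -0.042]
ft_force: [-0.1, 0.3, 0.7]
grip_width: 0.997
```

```bash
cat > snap.py <<'E'
from h import *
import sys
o=robot.get_obs(); c=robot.camera("wrist"); e=robot.camera("side")
s=pickle.load(open("dock.pkl","rb"))
print(o["time"],o["position"].round(4),o["ft_force"].round(1), Ro.from_euler('z',-s[2]).apply(o["position"]-[s[0],s[1],0]).round(4),o["grip_width"])
b=cv2.cvtColor(c["frame"],cv2.COLOR_RGB2BGR)
a=cv2.cvtColor(e["frame"],cv2.COLOR_RGB2BGR)[210:300,275:365]
cv2.imwrite(f"pics/{sys.argv[1]}.png",np.hstack([cv2.resize(b[80:370,175:465],(400,400)),cv2.resize(a,(400,400),interpolation=cv2.INTER_CUBIC)]))
pickle.dump((o,wristcam(c,o),e),open(f"{sys.argv[1]}.pkl","wb"))
E
python3 snap.py j
```

```text
14.85 [ 0.5533 -0.0864  0.0158] [-0.1  0.3  0.7] [-0.0541  0.0001  0.0158] 0.9968645989642966
```

View pics/j.png

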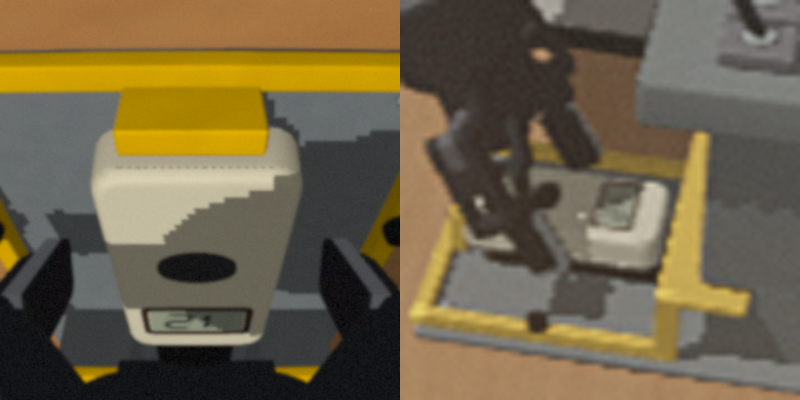

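>>> servo_tool(dp=[[0,0,0],[0,0,0],[0,0,0],[0,0,0],[0,0,0],[0,0,0],[0,0,0],[0,0,0]], rot=[[0,0,0],[0,0,0],[0,0,0],[0,0,0],[0,0,0],[0,0,0],[0,0,0],[0,0,0]], claw=1, newtons=40)

```text
time: 15.75
position: [0.5528, -0.0863, 0.0159]
tool_rot: [0.158, 2.614, -0.042]
ft_force: [-1.5, 0.4, 3.1]
grip_width: 0.642
```

```bash
python3 snap.py k
```

```text
15.75 [ 0.5528 -0.0863  0.0159] [-1.5  0.4  3.1] [-0.0546  0.0001  0.0159] 0.6423242697481795
```

View pics/k.png

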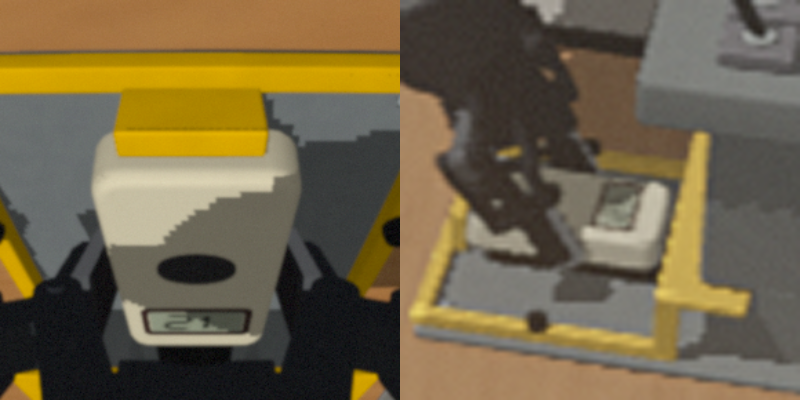

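>>> servo_tool(dp=[[-0.0005,0,-0.0009],[-0.0015,0,-0.0026],[-0.0025,0,-0.0043],[-0.004,0,-0.0069],[-0.0055,0,-0.0095],[-0.0075,0,-0.013],[-0.0095,0,-0.0165],[-0.0115,0,-0.0199],[-0.0135,0,-0.0234],[-0.0155,0,-0.0268],[-0.0175,0,-0.0303],[-0.019,0,-0.0329],[-0.02,0,-0.0346],[-0.02,0,-0.0346]], rot=[[0,0,0],[0,0,0],[0,0,0],[0,0,0],[0,0,0],[0,0,0],[0,0,0],[0,0,0],[0,0,0],[0,0,0],[0,0,0],[0,0,0],[0,0,0],[0,0,0]])

```text
time: 17.25
position: [0.5531, -0.0864, 0.0562]
tool_rot: [0.158, 2.613, -0.042]
ft_force: [-0.1, 0.5, -1.6]
grip_width: 0.644
```

```bash
python3 snap.py l
```

```text
17.25 [ 0.5531 -0.0864  0.0562] [-0.1  0.5 -1.6] [-0.0543  0.0001  0.0562] 0.6443558871091296
```

View pics/l.png

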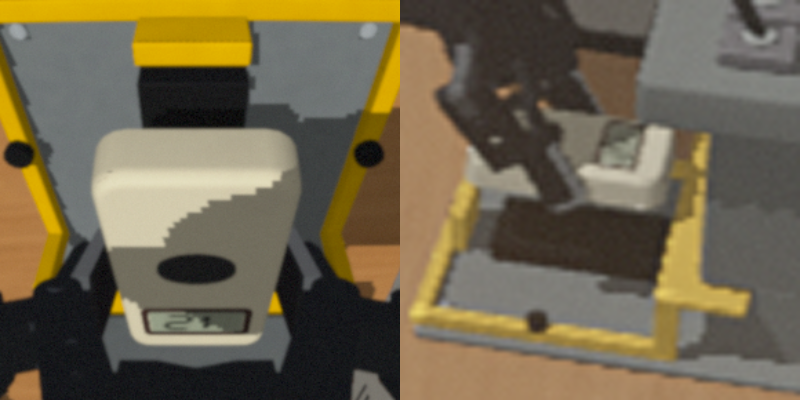

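Run:
```python
from h import *
o,c,e=pickle.load(open("l.pkl","rb")); s=pickle.load(open("dock.pkl","rb"))
im=cv2.cvtColor(e["frame"],cv2.COLOR_RGB2BGR)
x0,y0,k=280,220,10
cr=cv2.resize(im[y0:y0+60,x0:x0+80],None,fx=k,fy=k,interpolation=cv2.INTER_CUBIC)
R=Ro.from_rotvec(o["tool_rot"]).as_matrix()
def dot(X,col):
    for p in proj(e,X): cv2.circle(cr,(int((p[0]-x0+.5)*k),int((p[1]-y0+.5)*k)),3,col,-1)
for sw,col in ((0,(0,0,255)),(-.005,(0,255,0)),(-.008,(255,0,0))):
    for yy in (-.028,-.042):
        dot(np.array([o["position"]+R@np.array([a,yy,sw]) for a in (-.011,.011)]),col)
# timer bottom edge y=-28
dot(d2w(s,[[-.115,-.028,.060],[-.011,-.028,.060],[-.063,-.028,.06]]),(255,0,255))
cv2.imwrite("pics/l2.png",cr)
```

```text
(no output)
```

View pics/l2.png

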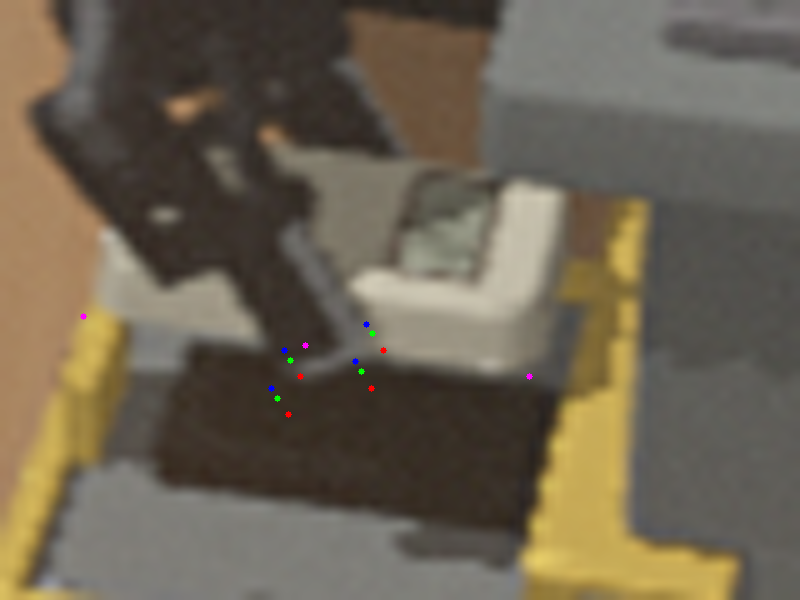

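>>> servo_tool(dp=[[0.0003,0,0.003],[0.003,0,0.0095],[0.0065,0,0.0155],[0.01,0,0.0215],[0.013,0,0.0267],[0.015,0,0.0302],[0.0165,0,0.0328],[0.0175,0,0.0345],[0.0181,0,0.0354],[0.0181,0,0.0354]], rot=[[0,0,0],[0,0,0],[0,0,0],[0,0,0],[0,0,0],[0,0,0],[0,0,0],[0,0,0],[0,0,0],[0,0,0]])

```text
time: 18.35
position: [0.555, -0.0866, 0.0162]
tool_rot: [0.158, 2.614, -0.042]
ft_force: [-0.0, -0.5, -1.5]
grip_width: 0.647
```

```bash
python3 snap.py m
```

```text
18.35 [ 0.555  -0.0866  0.0162] [-0.  -0.5 -1.5] [-0.0524  0.0001  0.0162] 0.6470193260706552
```

View pics/m.png

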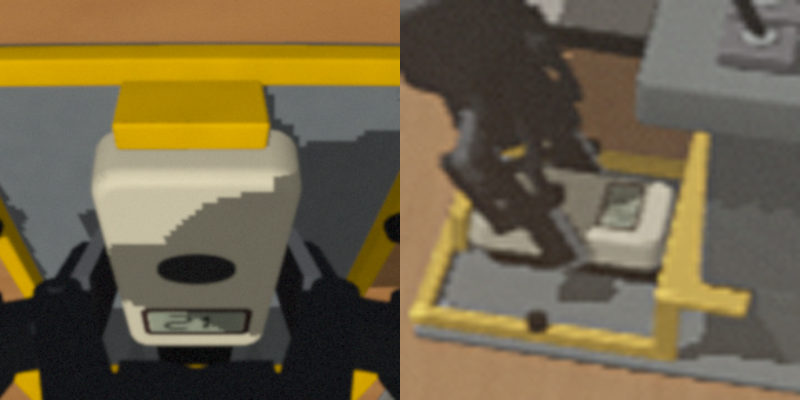

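>>> servo_tool(dp=[[0,0,0],[0,0,0],[0,0,0],[0,0,0],[0,0,0]], rot=[[0,0,0],[0,0,0],[0,0,0],[0,0,0],[0,0,0]], claw=0)

```text
time: 18.95
position: [0.5549, -0.0866, 0.0162]
tool_rot: [0.158, 2.614, -0.042]
ft_force: [0.1, 0.5, 0.6]
grip_width: 1.0
```

```bash
python3 snap.py n;  python3 - <<'E'
from h import *
s=pickle.load(open("dock.pkl","rb"))
o=robot.get_obs()
for p in ([-.057,.0003,.020],): print(rel(o,d2w(s,p)[0],Rdock(s[2],np.radians(20))))
E
```

```text
18.95 [ 0.5549 -0.0866  0.0162] [0.1 0.5 0.6] [-0.0524  0.0001  0.0162] 0.999624606340047
(array([ 0.0019,  0.0002, -0.0056]), array([-0.09, 10.  , -0.19]))
```

View pics/n.png

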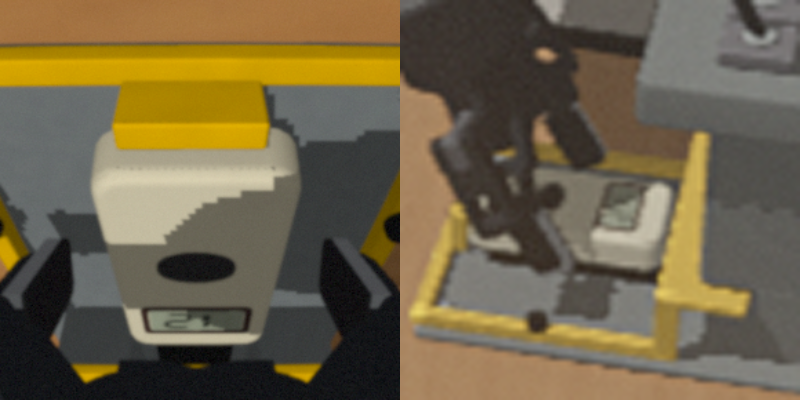

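>>> servo_tool(dp=[[0.0005,0,-0.002],[0.001,0,-0.004],[0.0019,0,-0.0056],[0.0019,0,-0.0056],[0.0019,0,-0.0056]], rot=[[0,2,0],[0,5,0],[0,8,0],[0,9.5,0],[0,9.5,0]], claw=0)

```text
time: 19.55
position: [0.5521, -0.0863, 0.0209]
tool_rot: [0.168, 2.777, -0.031]
ft_force: [0.5, 0.0, 0.7]
grip_width: 0.999
```

>>> servo_tool(dp=[[0,0,0],[0,0,0],[0,0,0],[0,0,0],[0,0,0],[0,0,0],[0,0,0],[0,0,0]], rot=[[0,0,0],[0,0,0],[0,0,0],[0,0,0],[0,0,0],[0,0,0],[0,0,0],[0,0,0]], claw=1, newtons=40)

```text
time: 20.35
position: [0.5504, -0.086, 0.0199]
tool_rot: [0.168, 2.779, -0.03]
ft_force: [0.1, 0.1, -0.3]
grip_width: 0.645
```

```bash
python3 snap.py p
```

```text
20.35 [ 0.5504 -0.086   0.0199] [ 0.1  0.1 -0.3] [-0.057   0.0001  0.0199] 0.6448219843210647
```

View pics/p.png

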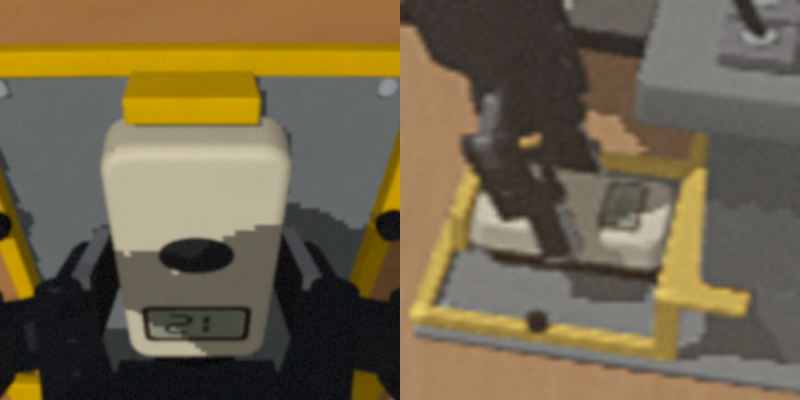

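>>> servo_tool(dp=[[-0.0004,0,-0.0009],[-0.001,0,-0.0028],[-0.0018,0,-0.0047],[-0.0028,0,-0.0075],[-0.0039,0,-0.0103],[-0.0053,0,-0.0141],[-0.007,0,-0.0187],[-0.0088,0,-0.0234],[-0.0105,0,-0.0281],[-0.0123,0,-0.0328],[-0.014,0,-0.0375],[-0.0158,0,-0.0422],[-0.0169,0,-0.045],[-0.0175,0,-0.0469],[-0.0175,0,-0.0469]], rot=[[0,0,0],[0,0,0],[0,0,0],[0,0,0],[0,0,0],[0,0,0],[0,0,0],[0,0,0],[0,0,0],[0,0,0],[0,0,0],[0,0,0],[0,0,0],[0,0,0],[0,0,0]])

```text
time: 21.95
position: [0.5506, -0.0861, 0.0704]
tool_rot: [0.168, 2.779, -0.03]
ft_force: [0.3, -0.2, -1.8]
grip_width: 0.642
```

```bash
python3 snap.py q
python3 - <<'E'
import cv2
im=cv2.imread("pics/a_scene.png")[155:215,220:320]; im2=cv2.imread("pics/a_side.png")[165:230,240:350]
cv2.imwrite("pics/s1.png",cv2.resize(im,None,fx=8,fy=8,interpolation=cv2.INTER_CUBIC))
cv2.imwrite("pics/s2.png",cv2.resize(im2,None,fx=7,fy=7,interpolation=cv2.INTER_CUBIC))
E
```

```text
21.95 [ 0.5506 -0.0861  0.0704] [ 0.3 -0.2 -1.8] [-0.0568  0.0001  0.0704] 0.6418389842537996
```

View pics/q.png

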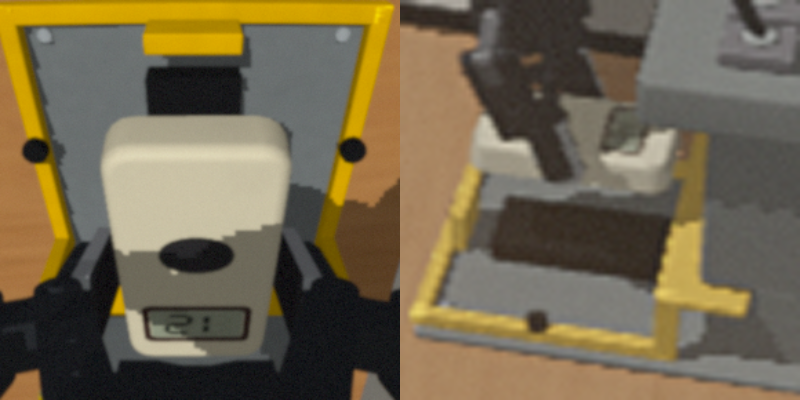

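View pics/s1.png

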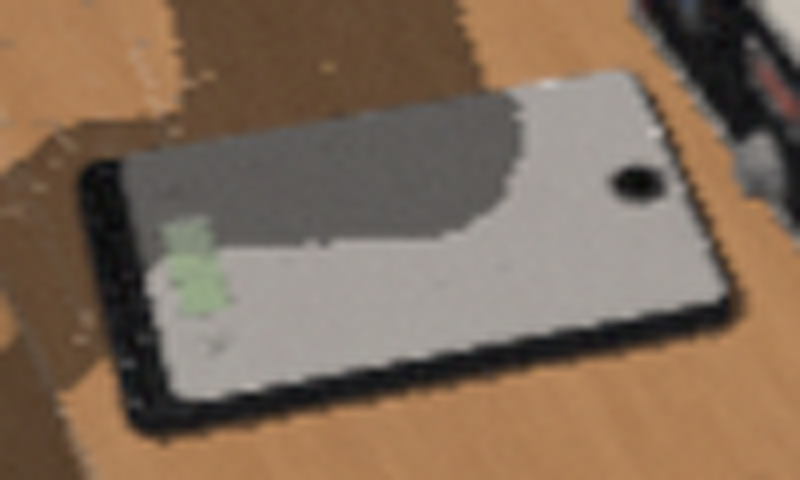

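View pics/s2.png

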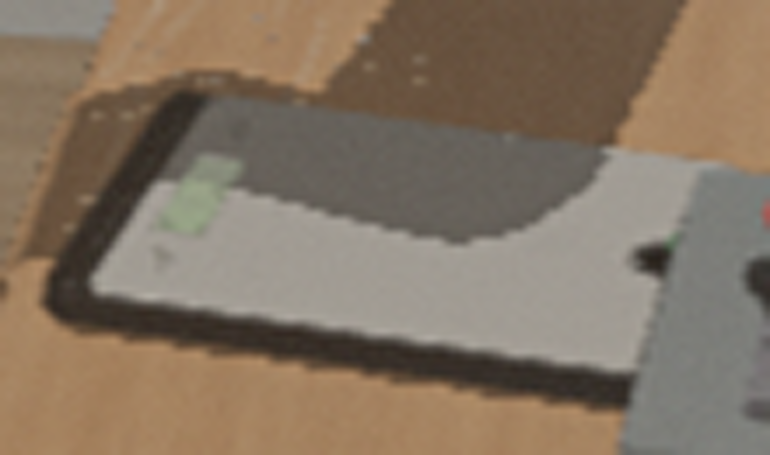

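Run:
```python
from h import *
o,P=pickle.load(open("a.pkl","rb"))
c=P["scene"]; q=lambda u,v:(220+u/8-.4,155+v/8-.4)
g=np.array([onz(c,q(*p),.018) for p in ((120,158),(180,402),(732,300),(632,70))]); print("grey",g.round(3).tolist(),g.mean(0).round(3))
b=np.array([onz(c,q(*p),.0) for p in ((140,438),(740,325))]); print("bottom near edge",b.round(3).tolist())
k=onz(c,q(637,183),.02); print("knob",k.round(3))
t=np.array([onz(c,q(*p),.018) for p in ((78,162),(130,412))]); print("top black corners",t.round(3).tolist())
d=g[2]-g[1]; print(np.linalg.norm(g[2]-g[1]),np.linalg.norm(g[3]-g[0]),np.linalg.norm(g[1]-g[0]),np.linalg.norm(g[2]-g[3]), np.arctan2(d[1],d[0]), np.arctan2(*(g[3]-g[0])[[1,0]]))
c=P["side"]; q=lambda u,v:(240+u/7-.4,165+v/7-.4)
g=np.array([onz(c,q(*p),.018) for p in ((205,95),(90,295),(632,372))]); print("grey side",g.round(3).tolist())
t=np.array([onz(c,q(*p),.018) for p in ((172,92),(52,285))]); print("black side",t.round(3).tolist())
```

```text
grey [[0.384, 0.294, 0.018], [0.359, 0.134, 0.018], [0.589, 0.094, 0.018], [0.615, 0.255, 0.018]] [0.487 0.194 0.018]
bottom near edge [[0.341, 0.139, -0.0], [0.594, 0.096, 0.0]]
knob [0.583 0.179 0.02 ]
top black corners [[0.366, 0.299, 0.018], [0.338, 0.137, 0.018]]
0.23421499150437303 0.23424686647621434 0.16197132619513885 0.16328244928322785 -0.17118916845937648 -0.16558972704351202
grey side [[0.383, 0.298, 0.018], [0.362, 0.134, 0.018], [0.579, 0.101, 0.018]]
black side [[0.368, 0.299, 0.018], [0.345, 0.139, 0.018]]
```

Run:
```python
from h import *
o=robot.get_obs(); R=Ro.from_rotvec(o["tool_rot"]).as_matrix()
p0=o["position"]; A=np.array([.479,.1945,.12])
for f in (0,.03,.08,.15,.23,.31,.39,.47,.55,.63,.71,.79,.86,.92,.97,1):
    W=p0+(A-p0)*f; W[0]=p0[0]+(A[0]-p0[0])*min(1,f*1.8); W[2]=p0[2]+(A[2]-p0[2])*min(1,f*2.5)
    print((R.T@(W-p0)).round(3).tolist(),end=",")
print(); print((R.T@(np.array([.479,.1945,.03])-p0)).round(4), (R.T@[0,0,-1]).round(4))
```

```text
[0.0, 0.0, 0.0],[0.003, 0.008, -0.005],[0.009, 0.021, -0.014],[0.016, 0.039, -0.026],[0.025, 0.061, -0.04],[0.033, 0.082, -0.054],[0.042, 0.103, -0.068],[0.053, 0.124, -0.073],[0.065, 0.145, -0.078],[0.069, 0.167, -0.079],[0.071, 0.189, -0.08],[0.074, 0.211, -0.081],[0.076, 0.231, -0.082],[0.078, 0.248, -0.083],[0.079, 0.262, -0.083],[0.08, 0.27, -0.083],
[0.1119 0.2699 0.0008] [ 0.35   -0.      0.9368]
```

>>> servo_tool(dp=[[0.003,0.006,-0.005],[0.009,0.018,-0.014],[0.016,0.036,-0.026],[0.025,0.058,-0.04],[0.033,0.08,-0.054],[0.042,0.103,-0.068],[0.053,0.124,-0.073],[0.065,0.145,-0.078],[0.069,0.167,-0.079],[0.071,0.189,-0.08],[0.074,0.211,-0.081],[0.076,0.231,-0.082],[0.078,0.248,-0.083],[0.079,0.261,-0.083],[0.08,0.268,-0.083],[0.08,0.27,-0.083],[0.08,0.27,-0.083]], rot=[[0,0,0],[0,0,0],[0,0,0],[0,0,0],[0,0,0],[0,0,0],[0,0,0],[0,0,0],[0,0,0],[0,0,0],[0,0,0],[0,0,0],[0,0,0],[0,0,0],[0,0,0],[0,0,0],[0,0,0]])

```text
time: 23.75
position: [0.4794, 0.1944, 0.1197]
tool_rot: [0.168, 2.779, -0.031]
ft_force: [-0.4, -0.2, -1.5]
grip_width: 0.64
```

```bash
cat > snap2.py <<'E'
from h import *
import sys
o=robot.get_obs(); c=robot.camera("wrist"); e=robot.camera("scene")
print(o["time"],o["position"].round(4),o["ft_force"].round(1),o["grip_width"],o["tool_rot"].round(3))
b=cv2.cvtColor(c["frame"],cv2.COLOR_RGB2BGR)
a=cv2.cvtColor(e["frame"],cv2.COLOR_RGB2BGR)[125:245,220:340]
cv2.imwrite(f"pics/{sys.argv[1]}.png",np.hstack([cv2.resize(b,(480,300)),cv2.resize(a,(300,300),interpolation=cv2.INTER_CUBIC)]))
pickle.dump((o,wristcam(c,o),e),open(f"{sys.argv[1]}.pkl","wb"))
E
python3 snap2.py r
```

```text
23.75 [0.4794 0.1944 0.1197] [-0.4 -0.2 -1.5] 0.6401129463378469 [ 0.168  2.779 -0.031]
```

View pics/r.png

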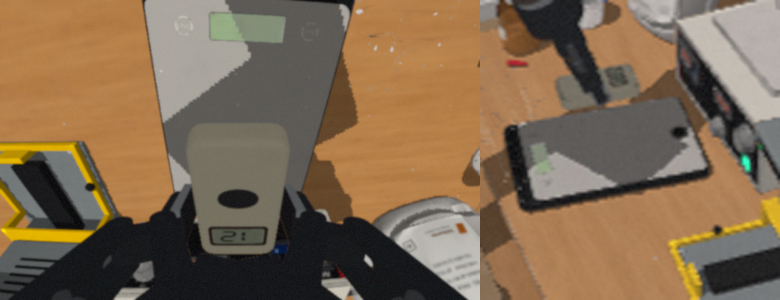

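>>> servo_tool(dp=[[0.0018,0,0.0047],[0.0053,0,0.0141],[0.0105,0,0.0281],[0.0158,0,0.0422],[0.0203,0,0.0543],[0.0238,0,0.0637],[0.0266,0,0.0712],[0.0287,0,0.0768],[0.0301,0,0.0806],[0.0308,0,0.0824],[0.0308,0,0.0824]], rot=[[0,0,0],[0,0,0],[0,0,0],[0,0,0],[0,0,0],[0,0,0],[0,0,0],[0,0,0],[0,0,0],[0,0,0],[0,0,0]])

```text
time: 24.95
position: [0.4797, 0.1945, 0.0318]
tool_rot: [0.168, 2.779, -0.03]
ft_force: [-0.1, 0.2, -1.1]
grip_width: 0.645
```

```bash
python3 snap2.py t
```

```text
24.95 [0.4797 0.1945 0.0318] [-0.1  0.2 -1.1] 0.6454871663354879 [ 0.168  2.779 -0.03 ]
```

View pics/t.png

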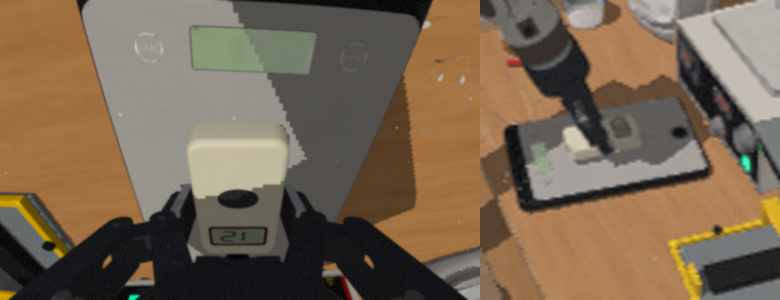

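>>> servo_tool(dp=[[0.0007,0,0.0019],[0.0014,0,0.0037],[0.0021,0,0.0056],[0.0028,0,0.0075],[0.0035,0,0.0094],[0.0039,0,0.0103],[0.0039,0,0.0103]], rot=[[0,0,0],[0,0,0],[0,0,0],[0,0,0],[0,0,0],[0,0,0],[0,0,0]])

```text
time: 25.75
position: [0.4794, 0.1944, 0.0205]
tool_rot: [0.168, 2.78, -0.031]
ft_force: [0.6, 0.5, -0.7]
grip_width: 0.644
```

>>> servo_tool(dp=[[0.0002,0,0.0005],[0.0003,0,0.0009],[0.0005,0,0.0014],[0.0005,0,0.0014]], rot=[[0,0,0],[0,0,0],[0,0,0],[0,0,0]])

```text
time: 26.15
position: [0.4796, 0.1945, 0.0193]
tool_rot: [0.168, 2.779, -0.03]
ft_force: [0.2, 0.2, -1.1]
grip_width: 0.64
```

>>> servo_tool(dp=[[0.0002,0,0.0005],[0.0003,0,0.0009],[0.0003,0,0.0009]], rot=[[0,0,0],[0,0,0],[0,0,0]])

```text
time: 26.45
position: [0.4796, 0.1945, 0.0183]
tool_rot: [0.168, 2.779, -0.03]
ft_force: [-0.4, -1.1, -0.3]
grip_width: 0.641
```

>>> servo_tool(dp=[[0.0001,0,0.0004],[0.0002,0,0.0005],[0.0002,0,0.0005]], rot=[[0,0,0],[0,0,0],[0,0,0]])

```text
time: 26.75
position: [0.4798, 0.1945, 0.0181]
tool_rot: [0.168, 2.779, -0.03]
ft_force: [-1.5, -0.4, 2.3]
grip_width: 0.647
```

>>> servo_tool(dp=[[0,0,0],[0,0,0],[0,0,0],[0,0,0],[0,0,0],[0,0,0]], rot=[[0,0,0],[0,0,0],[0,0,0],[0,0,0],[0,0,0],[0,0,0]], claw=0)

```text
time: 27.35
position: [0.4797, 0.1945, 0.0178]
tool_rot: [0.168, 2.779, -0.03]
ft_force: [0.4, 0.4, 0.6]
grip_width: 1.0
```

>>> servo_tool(dp=[[0,0,-0.004],[0,0,-0.012],[0,0,-0.025],[0,0,-0.045],[0,0,-0.07],[0,0,-0.095],[0,0,-0.115],[0,0,-0.125],[0,0,-0.13],[0,0,-0.13]], rot=[[0,0,0],[0,0,0],[0,0,0],[0,0,0],[0,0,0],[0,0,0],[0,0,0],[0,0,0],[0,0,0],[0,0,0]])

```text
time: 28.35
position: [0.4345, 0.2001, 0.14]
tool_rot: [0.168, 2.779, -0.03]
ft_force: [-0.1, 0.1, -0.3]
grip_width: 1.005
```

```bash
python3 snap2.py u
python3 - <<'E'
from h import *
e=robot.camera("side"); f=pickle.load(open("u.pkl","rb"))[2]
cv2.imwrite("pics/u_side.png",cv2.cvtColor(e["frame"],cv2.COLOR_RGB2BGR))
cv2.imwrite("pics/u_scene.png",cv2.cvtColor(f["frame"],cv2.COLOR_RGB2BGR))
for n,c in (("side",e),):
    for t in ("timer",): print([(d["pixel"],d["p"],onz(c,d["pixel"],.03).round(3)) for d in robot.look_for(c,t)])
E
```

```text
28.35 [0.4345 0.2001 0.14  ] [-0.1  0.1 -0.3] 1.0047314404201277 [ 0.168  2.779 -0.03 ]
[([297.2, 194.8], 0.66, array([0.481, 0.19 , 0.03 ]))]
```

View pics/u.png

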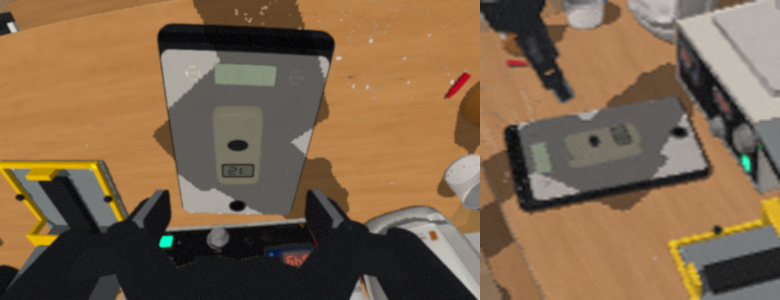

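View pics/u_side.png

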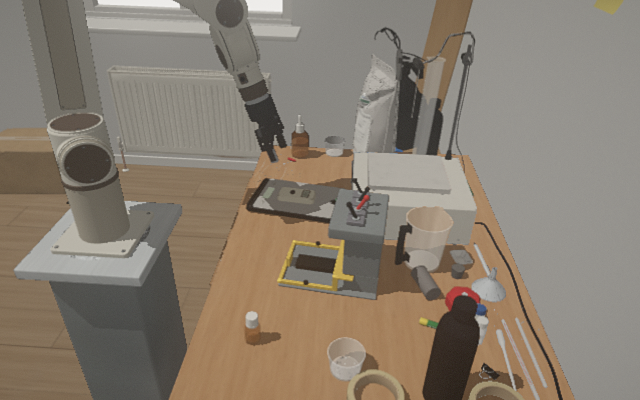

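View pics/u_scene.png

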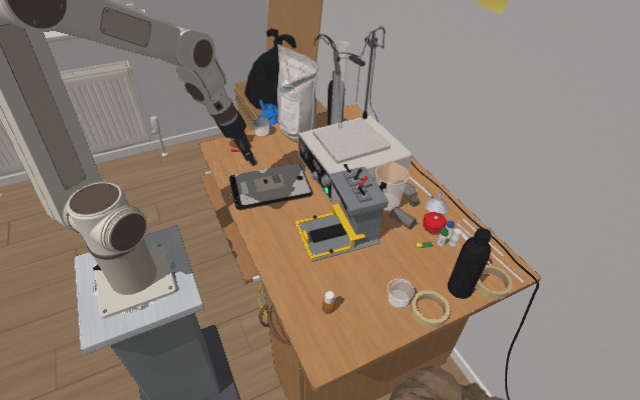

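The timer lies flat in the middle of the plate, at about (0.48, 0.19) in world axes. The red toggle is over, and the black toggles, bottle and cup have not moved. The gripper is clear of everything, so I'm handing in.

```bash
python3 -c "
from bench import robot
print(robot.sign_off()); print(robot.get_obs()['time'])"
```

```text
the job is handed in; nothing more can be done
None
the job is handed in; nothing more can be done
```

The job is done and handed in at about 28.5 s; no verdict was reported.

- **Toggle:** I pushed the red toggle over with the shut fingers until it met its end stop, at about 11 N. The black toggles were not touched.
- **Slide:** I slid the timer about 71 mm forward, slowing to 1 mm per row, until the stop was felt at about 11 N.
- **Lift:** I regripped the timer near its middle and lifted it straight up clear of the lip.
- **Extra regrip:** With the first grip the fingertips would have hung about 3 mm below the timer. I set it back on the track, took a higher, steeper grip and lifted it again.
- **Set-down:** The timer was lowered onto the scale until it touched, with a force change of about 3–4 N, then released. The gripper backed off 130 mm.

**Last checks:** The final pictures show the timer flat, near the middle of the plate, at about (0.48, 0.19). My estimate of the plate centre is (0.48, 0.195). The red toggle is off, the black toggles, bottle and cup are where they stood, and the gripper reads no contact force.

**Disagreements:** The side camera put points 2–3 pixels off the wrist-based dock pose. The lip and the stop gave frame offsets of about -2 and -4 mm; the stop itself was found by touch.

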